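# Close the hob cover and level it on its foot

### The job

Lower the propped-open beech hob cover gently until it rests on its levelling foot, then turn the foot's round knob until the bubble of the spirit level on the cover sits midway between its two lines. Finish while pressing the spirit level down against the cover with a light, steady push (no more than about 2 kg), so that the cover bears on its foot and the bubble stays centred: do not let go at the end, the job ends holding. Leave the kitchen things standing around where they are.

Things in the scene. Friction and masses are not known exactly. Their poses are not given: they have to be found in the camera images.
- cover (a joint): hinge of the beech hob cover, a board 270 mm front to back x 340 x 12 mm; 0 = level, grows as its front edge rises (rad); starts at 0.5 to 0.85. The hinge is stiff: the cover stays where it is left and must be pushed down (1 to 4 N at the front edge; pushing on its upper face with closed fingers works). It meets its foot between -0.04 and +0.04, as the foot is set
- cover_hinge (a point): point on the hinge axis, at the middle of the cover's width, at the level of the cover's underside, 82 mm above the table; fixed to the hob. x points horizontally from the cover's front edge to its hinge (away from the robot), y along the hinge axis to the left, z up
- cover_front (a point): middle of the cover's front upper edge, 275 mm in front of the hinge axis, 12 mm above it when level; axes of the cover: x to the hinge, y to the left, z out of its upper face
- knob (a joint): round black knob of the levelling foot, on the cover (rad): grows clockwise seen from above, stops at -2 and 2, takes 0.25 to 0.35 N m, stays where left. 1 rad clockwise runs the foot 5 mm farther out, which raises the cover's front and the knob by 5 mm and moves the bubble 8.5 mm frontwards; the other way, push the cover down after it. The turn needed is 0.9 to 1.5 rad, either way
- knob_top (a point): centre of the top of the knob, which is a cylinder of 40 mm diameter and 28 mm height; its top stands 32 mm above the cover's upper face. It lies 235 mm in front of the hinge axis and 120 mm to the right of the cover's middle
- level: spirit level, an aluminium bar 160 x 24 x 30 mm held by magnets on the cover, lying front to back; origin at the centre of its underside, x along it towards the hinge, z up. Its middle is 130 mm in front of the hinge axis, 30 mm left of the cover's middle. The vial takes the middle 66 mm of its top; both ends of the top are flat and free for pressing
- level_top (a point): centre of the level's top (axes of the level), midway between the vial's two black lines, which stand 21 mm apart
- bubble_mid (a point): centre of the white oval bubble (15 mm long). Its x in the level's axes less that of level_top is how far it is off centre: negative is towards the cover's front edge and means that the front is too high. It moves 7 mm per degree of tilt, at most 18 mm, and settles within a second
- foot: steel disc foot, 26 mm across, on the screw under the knob, 235 mm in front of the hinge axis; origin at the centre of its sole. Turning the knob moves it in and out; it stops the cover by meeting the pad beneath it
- pad_low: steel rest pad on the hob, a disc 40 mm across and 8 mm tall, origin at the centre of its underside; one of the two pads lies under the foot, the other under the cover's front left corner, where nothing touches it
- pad_high: steel rest pad like pad_low, but 20 mm tall
- salt_jar: bystander: closed white jar, 52 mm across, 80 mm tall, on the hob's left ledge; origin under its centre
- vial: bystander: closed glass vial, 30 mm across, 75 mm tall, on the hob's left ledge; origin under its centre
- ladle: bystander: steel ladle, 350 mm long, 45 mm tall, lying to the right of the hob; origin near the middle of its handle, on the table
- whisk: bystander: steel whisk, 280 mm long, 55 mm tall, lying at the far right; origin near its middle, on the table
- pepper_mill: bystander: dark wooden pepper mill, 54 mm across, 140 mm tall, left of the hob; origin under its centre
- bowl: bystander: white bowl, 120 mm across, 50 mm tall, to the right of the hob, beyond the ladle; origin under its centre

How it is judged:
On the way:
1. the cover is lowered, down to its foot (value of joint cover below 0.06 rad), for 0.2 s.
At the end, for the whole second after the job is handed in: The bubble is within 3 mm of the middle between its lines, the fingers press on the spirit level with 2 to 35 N, the foot bears on the pad beneath it with over 1 N, and the cover is still (x of bubble_mid in the frame of level_top between -0.003 and 0.003 m and contact force between the fingers and level between 2 and 35 N and (contact force between foot and pad_low above 1 N or contact force between foot and pad_high above 1 N) and velocity of joint cover between -0.05 and 0.05 rad/s); the arm keeps its last pose, push and grip.
It fails at once if the cover is slammed: it closes faster than 1.2 rad/s in its last 0.15 rad (value of joint cover below 0.15 rad and velocity of joint cover below -1.2 rad/s).
It fails at once if the spirit level is pressed with more than 60 N (contact force between the fingers and level above 60 N).
It fails at once if a bystander is moved by more than 25 mm (distance of any of salt_jar, vial, ladle, whisk, pepper_mill, bowl from where it was at the start of the episode above 0.025 m).
It also fails if it takes over 53 s, if anything falls off the work surface, if the arm or the gripper's body presses on something with over 40 N, if the wrist force passes 120 N, or if a joint passes its speed limit or range.

### The arm

A 7-joint arm with a two-finger parallel gripper is mounted at the origin on the work surface. World frame = base frame: x ahead of the robot, y to its left, z up, the work surface at z = 0. Lengths are in m, angles in rad, forces in N, time in s.
With the tool pointing down it reaches from about 0.4 to 0.875 m from the base axis. Payload 19.3 kg.
Tool frame: the origin (TCP) lies midway between the tips of the shut fingers; the grasp point (between the pads) lies 19 mm behind it (bot.pinch_z is the distance from the TCP to the grasp point, in m); z points along the fingers, y is the direction in which the jaws open and shut (so a half turn about z gives the same grasp; the last joint's range is limited). The gripper opens to 85 mm and grips with 20 to 120 N. Pads are 22 mm wide; open, the fingers measure 114 mm over their backs; the gripper's body (76 mm by 85 mm) begins 54 mm behind the grasp point. The pads swing forward as they close: fully open they stand 13 mm farther back than shut.
Start: joints at [-1.205, 0.521, -0.036, 1.599, 0.021, 1.021, -0.113], TCP at [0.264, 0.567, 0.203] pointing down, gripper open.
Joint ranges: [-2.91, 2.91], [-0.3, 2.13], [-1.5, 1.42], [0.17, 2.43], [-1.26, 4.41], [0.16, 1.93], [-2.52, 2.52]. Speed limits (rad/s): [1.89, 1.89, 2.39, 2.39, 3.01, 3.01, 3.01].

### API

Orientations are given as [roll, pitch, yaw] about the fixed x, y, z axes, in that order (R = Rz(yaw) Ry(pitch) Rx(roll)).
In Python, from workcell import bot gives the robot as it stands. The module is installed in compiled form; this text tells all that it offers.
- The arm moves only by the tool move_arm, never from a script. Its argument "moves" is text: rows parted by semicolons, each of 4 numbers parted by spaces: the shift along the tool's x, y, z in mm, then the turn about the tool's z in rad. In form: dx dy dz yaw; .... A call has exactly 10 rows; each row is the pose to reach, as a shift and turn from the pose commanded when the call began, along the tool's axes at that moment; what a row does not reach only later rows make up. A row lasts 1/12 s, in which the tool goes at most 41.7 mm and 7.16 degrees, less where a joint would pass 70% of its speed; a pose out of reach is approached as far as the arm can. A call with a gripper value outside its range is refused whole. "grip" is the opening, from 0 (shut) to 1 (fully open), set as the call begins (left out, the last holds). The fingers move at their own pace and stop on an object; "grip_force" is the grip in N (left out, the last holds). Time passes only in rows, so rows that repeat a pose let the fingers close, or fill a call up. It gives the time, the measured TCP pose, the force and the opening at its end, in the units of the state.
- bot.observe(): the state, without advancing time (a new reading comes with each control period).
- bot.grab_frame(name): name is "side" or "top"; returns a dict with "frame" (480x640x3 uint8, red, green, blue), "z_map" (480x640 float32, m along the optical axis (not along the pixel's ray), 0 where there is no reading), "K" (3x3 intrinsics, pixels), "eye" and "attitude" of the camera in the world. Camera axes: x right, y up, looking along -z (the intrinsics and any distortion apply to the point x, -y, -z); pixel columns grow to the right and rows downward; lengths in m; the calibration is good to about 2 mm. A picture is of the moment at which its call begins.
- bot.job_done(): hands the job in, once; it reports no verdict.
Trained networks look in a picture, given as the dict that the camera call returned (one of the last four; its "shot" number tells which), for a name from the list of things; names that differ only in an ending like _2 or _b are one class to them, and where a whole thing is asked for, a point or a joint stands for the part that bears it (a point fixed in the world has none). Each returns a list of dicts, best first, with "conf" (0 to 1); they miss things now and then, are a little off and sometimes report something else, mostly with a low value. They report only what shows in the picture. A call takes as long as a camera call.
- bot.search_frame(picture, label): "at" ([column, row] in pixels, amid what is visible of it).
- bot.pinpoint(picture, label): "at" ([column, row] in pixels: a listed point, or the origin of a listed thing).
The state is a dict: "clock": time; "qpos": joint angles; "qd": joint speeds; "joint_efforts": joint torques, N m; "position": TCP position; "tool_rot": TCP orientation; "force": force on the tool from outside, world axes, zero at the start; "moment": the same for the moment, N m; "grip_width": finger opening in m.
Only numpy, scipy, OpenCV 4.12 (cv2) and the standard library are available. Lean on these libraries where they do the work, as an engineer would, in place of code of your own. Each camera call takes 0.05 s, during which the arm holds its last target. There are 200 camera calls.

## Working session

There is one attempt and no reset: what is moved stays moved. The work goes in short steps, Python scripts to look and compute and a tool call to move; the robot and the scene stay as the last step left them, time stands still between calls to the robot, and variables do not carry over. Pictures are saved under pics/ and viewed, about 8 in all and at most 12, crops included, and the job is handed in when it is done.

Besides the shell and the picture viewer there is one more tool, called after "Request:" as name(argument=value, ...), one argument or row to a line, values as JSON. move_arm: Moves the arm, as the interface text tells. Its arguments: {"type":"object","properties":{"moves":{"type":"string"},"grip":{"type":"number"},"grip_force":{"type":"number"}},"required":["moves"]}

```bash
mkdir -p pics; cat > h.py <<'E'
from workcell import bot
import numpy as np, cv2
from scipy.spatial.transform import Rotation as R
def Rc(f):
    a=np.array(f["attitude"],float)
    return a if a.shape==(3,3) else (R.from_euler('xyz',a).as_matrix() if a.size==3 else R.from_quat(a).as_matrix())
def ray(f,px):
    K=np.array(f["K"]);d=np.linalg.inv(K)@[px[0],px[1],1];return Rc(f)@[d[0],-d[1],-d[2]]
def w(f,px,r=1):
    c,q=int(round(px[0])),int(round(px[1]));z=f["z_map"][max(q-r,0):q+r+1,max(c-r,0):c+r+1];z=z[z>0]
    return np.array(f["eye"])+ray(f,px)*np.median(z) if z.size else None
def atz(f,px,z):
    e=np.array(f["eye"]);d=ray(f,px);return e+d*(z-e[2])/d[2]
def proj(f,p):
    v=Rc(f).T@(np.array(p)-f["eye"]);u=np.array(f["K"])@[v[0],-v[1],-v[2]];return u[:2]/u[2]
def save(f,n): cv2.imwrite(f"pics/{n}.png",f["frame"][:,:,::-1])
E
cat > a.py <<'E'
from h import *
np.set_printoptions(precision=3,suppress=True)
print(bot.observe())
for n in("side","top"):
    f=bot.grab_frame(n);save(f,n+"0");print(n,f["eye"],f["attitude"],f["K"],[k for k in f])
    for l in["cover_hinge","cover_front","knob_top","level_top","bubble_mid","foot","pad_low","pad_high"]:
        r=bot.pinpoint(f,l)
        for x in r[:2]: print(l,x["conf"],np.array(x["at"]),w(f,x["at"]))
    for l in["salt_jar","vial","ladle","whisk","pepper_mill","bowl"]:
        for x in bot.search_frame(f,l)[:1]: print(l,x["conf"],np.array(x["at"]),w(f,x["at"]))
E
python3 a.py
```

```text
{'clock': 0.0, 'qpos': array([-1.205,  0.522, -0.036,  1.6  ,  0.021,  1.021, -0.113]), 'qd': array([-0.   ,  0.   , -0.   , -0.001, -0.   ,  0.   , -0.001]), 'joint_efforts': array([  0.   , -92.709,   1.98 , -36.995,   0.018,   0.008,   0.   ]), 'position': array([0.264, 0.566, 0.202]), 'tool_rot': array([-3.14 ,  0.   ,  2.706]), 'force': array([-0.257, -0.188, -0.398]), 'moment': array([ 0.003, -0.01 , -0.018]), 'grip_width': 0.08505032055985186}
side [ 0.101 -1.027  0.915] [ 0.919 -0.009 -0.435] [[538.075   0.    314.828]
 [  0.    538.075 237.09 ]
 [  0.      0.      1.   ]] ['frame', 'z_map', 'K', 'eye', 'attitude', 'shot']
cover_hinge 0.7 [362.8 201.6] [ 0.698 -0.047  0.16 ]
cover_front 0.78 [301.9 151.8] [0.599 0.11  0.245]
knob_top 0.75 [346.8 171.8] [0.86  0.335 0.003]
knob_top 0.69 [307.5 183. ] [0.682 0.258 0.048]
level_top 0.61 [340.1 163.8] [0.85  0.366 0.019]
foot 0.52 [330.5 193.7] [ 0.583 -0.09   0.239]
pad_low 0.46 [266.5 215.7] [0.503 0.139 0.052]
pad_high 0.69 [309.1 258.9] [ 0.527 -0.094  0.065]
salt_jar 0.84 [257.9 182.2] [0.519 0.244 0.099]
vial 0.55 [301.8 17
[... 436 characters left out ...]
0.751 0.051 0.099]
cover_hinge 0.52 [292.8 220.9] [0.567 0.037 0.282]
cover_front 0.67 [289.5 218.8] [0.572 0.045 0.278]
knob_top 0.83 [345.7 199. ] [ 0.619 -0.078  0.287]
level_top 0.74 [277.5 180.8] [0.671 0.081 0.226]
bubble_mid 0.69 [256.9 257.9] [0.5   0.148 0.055]
pad_low 0.46 [257.7 256.5] [0.504 0.146 0.052]
pad_high 0.74 [345.9 253.8] [ 0.517 -0.092  0.066]
pad_high 0.59 [258.5 256.7] [0.503 0.144 0.052]
salt_jar 0.79 [207.6 248. ] [0.516 0.263 0.126]
vial 0.5 [208.1 187.1] [0.675 0.272 0.122]
ladle 0.75 [452.2 261.5] [ 0.508 -0.392  0.015]
whisk 0.91 [502.2 242.3] [ 0.567 -0.536  0.01 ]
pepper_mill 0.95 [131.9 282.2] [0.424 0.45  0.12 ]
bowl 0.8 [449.7 205.9] [ 0.668 -0.389  0.006]
```

View pics/top0.png

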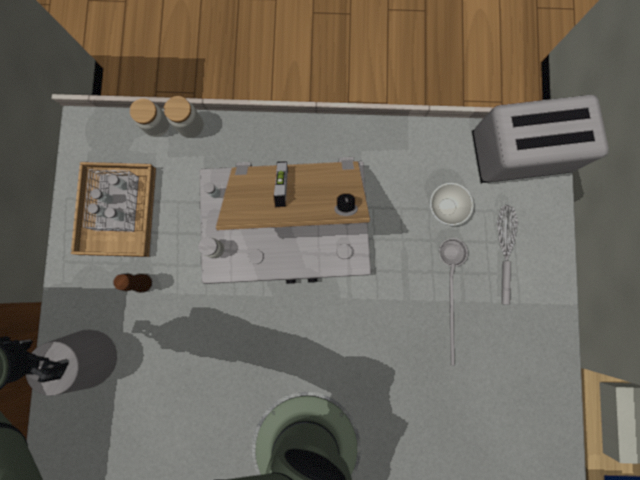

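View pics/side0.png

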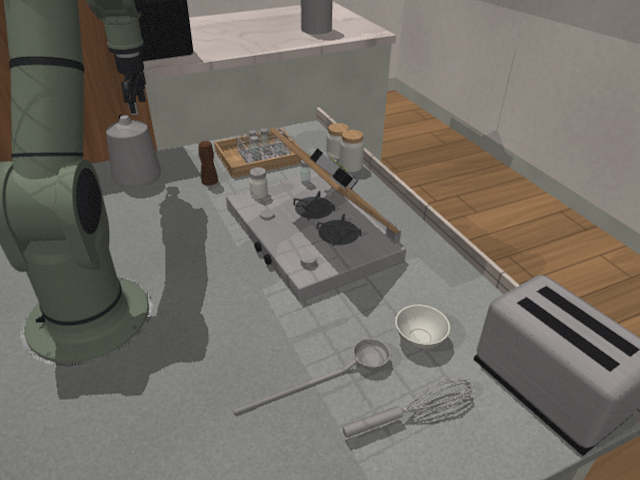

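The top view shows the raised cover (220–370, 163–228), the level at (280,183) and the knob at (346,203). The ledge items are at the left. Next I fit the cover pose.

```bash
cat > fit.py <<'E'
from h import *
from scipy.optimize import least_squares
np.set_printoptions(precision=4,suppress=True)
# cover coords: u forward from hinge (toward robot), v left, n above underside
def T(p,u,v,n):
    hx,hy,ps,th=p;X=np.array([np.cos(ps),np.sin(ps),0]);Y=np.array([-X[1],X[0],0]);Z=np.array([0,0,1.])
    return np.array([hx,hy,.082])+u*(-X*np.cos(th)+Z*np.sin(th))+v*Y+n*(X*np.sin(th)+Z*np.cos(th))
PT=dict(cover_hinge=(0,0,0),cover_front=(.275,0,.012),knob_top=(.235,-.12,.044),level_top=(.13,.03,.042))
def fit(f,th0=.7,p0=None):
    obs=[]
    for l in PT:
        for x in bot.pinpoint(f,l)[:1]:
            if x["conf"]>.4: obs.append((l,np.array(x["at"])))
    hsv=cv2.cvtColor(f["frame"],cv2.COLOR_RGB2HSV);m=((hsv[...,0]>8)&(hsv[...,0]<24)&(hsv[...,1]>70)).astype(np.uint8)
    m=cv2.erode(m,np.ones((5,5)));rr,cc=np.nonzero(m);rr,cc=rr[::3],cc[::3]
    P=[w(f,(c,r),0) for c,r in zip(cc,rr)];P=np.array([q for q in P if q is not None])
    P=P[(P[:,0]>.45)&(P[:,0]<.85)&(abs(P[:,1]-.04)<.2)&(P[:,2]>.07)]
    def res(p):
        a=[(proj(f,T(p,*PT[l]))-o)/2 for l,o in obs]
        o=T(p,0,0,.012);n=T(p,0,0,1.012)-o
        return np.r_[np.ravel(a),np.clip((P-o)@n/.003,-9,9)/np.sqrt(len(P)/20)]
    s=least_squares(res,[.755,.045,.03,th0] if p0 is None else p0,loss='soft_l1')
    for l,o in obs: print(l,o,proj(f,T(s.x,*PT[l])))
    o=T(s.x,0,0,.012);n=T(s.x,0,0,1.012)-o;print("n",len(P),"planar med abs",np.median(abs((P-o)@n)))
    return s.x
if __name__=="__main__":
    f=bot.grab_frame("top");p=fit(f);print(p)
    for l in PT: print(l,T(p,*PT[l]))
    q=p.copy();q[3]=0
    for l in PT: print("level ",l,T(q,*PT[l]))
E
python3 fit.py
```

```text
cover_hinge [295.6 163.3] [294.4466 165.9854]
cover_front [290.8 220.2] [291.6584 221.7196]
knob_top [346.4 197.9] [344.7654 196.9581]
level_top [277.7 179.9] [279.6708 177.1647]
n 2100 planar med abs 0.0007828182841807331
[0.75   0.0538 0.0792 0.7855]
cover_hinge [0.75   0.0538 0.082 ]
cover_front [0.5647 0.039  0.285 ]
knob_top [ 0.6249 -0.0765  0.2793]
level_top [0.6856 0.0787 0.2036]
level  cover_hinge [0.75   0.0538 0.082 ]
level  cover_front [0.4759 0.032  0.094 ]
level  knob_top [ 0.5253 -0.0845  0.126 ]
level  level_top [0.6181 0.0734 0.124 ]
```

```bash
cat >> h.py <<'E'
def shift(t,yaw=None):
    s=bot.observe();M=R.from_euler('xyz',s["tool_rot"]).as_matrix();d=M.T@(np.array(t)-s["position"])*1000
    y=s["tool_rot"][2];tr=None if yaw is None else (y-yaw+np.pi)%(2*np.pi)-np.pi
    return d.round(1),tr
E
python3 - <<'E'
from fit import *
p=[0.75,0.0538,0.0792,0.7855]
for th in (.785,.6,.4,.2,.06): print(th,T([*p[:3],th],.25,-.045,.012))
t=T(p,.25,-.045,.012);print(shift([t[0],t[1],.33],1.571+.079*0))
E
```

```text
0.785 [ 0.5857 -0.0044  0.2672]
0.6 [ 0.5546 -0.0068  0.2331]
0.4 [ 0.5287 -0.0089  0.1904]
0.2 [ 0.5117 -0.0103  0.1434]
0.06 [ 0.5055 -0.0107  0.109 ]
(array([-532.9, -381.6, -127.4]), np.float64(1.13474446648224))
```

Request:
move_arm(
  moves="0 0 -40 0; 0 0 -80 0; -20 -14 -110 0.1; -50 -36 -130 0.2; -81 -58 -140 0.3; -112 -80 -150 0.4; -144 -103 -150 0.5; -176 -126 -150 0.6; -208 -149 -150 0.7; -240 -172 -150 0.8",
  grip=0,
)

```text
clock: 2.58
position: [0.4093, 0.3075, 0.3529]
tool_rot: [3.141, -0.0, 1.901]
force: [1.1, -0.4, 0.0]
grip_width: 0.0
```

```bash
python3 - <<'E'
from h import *
print(bot.observe()["position"],bot.observe()["qpos"],shift([.586,-.004,.33],1.571))
E
```

```text
[0.40932494 0.30750257 0.35288918] [-0.94669113  0.20607748  0.22773735  1.68712087 -0.04894106  1.25331263
 -0.37819978] (array([-352. ,   66.1,   22.7]), np.float64(0.32994838908299595))
```

Request:
move_arm(
  moves="-36 7 0 0.04; -72 14 0 0.08; -108 20 0 0.12; -144 27 0 0.16; -180 34 0 0.2; -216 41 0 0.24; -252 48 0 0.28; -288 54 5 0.33; -324 61 12 0.33; -352 66 20 0.33",
)

```text
clock: 3.42
position: [0.5879, -0.0042, 0.3327]
tool_rot: [3.141, 0.001, 1.574]
force: [0.3, 0.0, 1.0]
grip_width: -0.0002
```

```bash
python3 - <<'E'
from fit import *
s=bot.observe();print(s["position"],s["tool_rot"],s["qpos"])
p=[0.75,0.0538,0.0792,0.7855]
for th in (.785,.7,.6,.5,.4,.3,.2,.1,0): print(th,shift(T([*p[:3],th],.25,-.045,.012)))
f=bot.grab_frame("side");save(f,"side1")
E
```

```text
[ 0.5879 -0.0042  0.3327] [3.1406 0.0005 1.5743] [-0.4196  0.3811  0.4629  1.5429 -0.1749  1.2581  0.0719]
0.785 (array([-0.2, -2.2, 65.5]), None)
0.7 (array([ -1.3, -17.3,  80.4]), None)
0.6 (array([ -2.5, -33.4,  99.6]), None)
0.5 (array([ -3.6, -47.4, 120.2]), None)
0.4 (array([ -4.5, -59.4, 142.2]), None)
0.3 (array([ -5.2, -69. , 165.2]), None)
0.2 (array([ -5.7, -76.4, 189.2]), None)
0.1 (array([ -6.1, -81.3, 213.7]), None)
0 (array([ -6.3, -83.8, 238.6]), None)
```

View pics/side1.png

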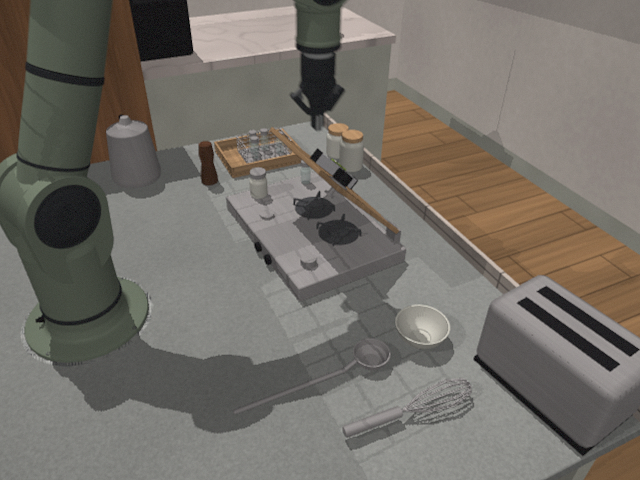

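Request:
move_arm(
  moves="0 0 35 0; 0 -2 65 0; -1 -10 73 0; -1 -17 81 0; -2 -25 90 0; -2 -33 100 0; -3 -40 110 0; -4 -47 120 0; -4 -54 131 0; -5 -60 142 0",
)

```text
clock: 4.3
position: [0.5267, -0.0065, 0.1905]
tool_rot: [3.141, -0.0, 1.576]
force: [-0.3, 1.4, 2.5]
grip_width: 0.0004
```

```bash
python3 - <<'E'
from fit import *
f=bot.grab_frame("top");p=fit(f,.4);print(p)
for th in (.3,.2,.1,0,-.04): print(th,shift(T([*p[:3],th],.25,-.045,.012)))
E
```

```text
cover_hinge [294.7 164.7] [294.9352 166.1505]
knob_top [345.7 225.5] [345.586  223.6446]
level_top [281.8 193.3] [281.6713 192.9446]
n 1531 planar med abs 0.0011230104232487822
[0.7496 0.0524 0.0788 0.4866]
0.3 (array([-4.3, -9. , 23.9]), None)
0.2 (array([ -4.9, -16.3,  47.8]), None)
0.1 (array([ -5.2, -21.2,  72.3]), None)
0 (array([ -5.4, -23.7,  97.2]), None)
-0.04 (array([ -5.4, -24. , 107.2]), None)
```

Request:
move_arm(
  moves="-2 -4 10 0; -4 -8 20 0; -4 -11 30 0; -5 -14 40 0; -5 -17 50 0; -5 -19 60 0; -5 -21 67 0; -5 -22 74 0; -5 -23 80 0; -5 -23 85 0",
)

```text
clock: 5.38
position: [0.5038, -0.0118, 0.1051]
tool_rot: [-3.141, -0.0, 1.576]
force: [-1.3, 0.1, 0.8]
grip_width: 0.0002
```

```bash
python3 - <<'E'
from fit import *
f=bot.grab_frame("top");p=fit(f,.1);print(p)
E
```

```text
cover_hinge [293.5 166.6] [292.3543 166.6695]
knob_top [342.8 242. ] [343.1081 243.2742]
level_top [280.5 208.9] [281.1382 207.054 ]
n 2253 planar med abs 0.0014219409073301537
[0.748  0.0594 0.0882 0.1571]
```

Request:
move_arm(
  moves="0 0 2 0; 0 0 4 0; 0 0 6 0; 0 0 8 0; 0 0 10 0; 0 0 11 0; 0 0 12 0; 0 0 13 0; 0 0 13 0; 0 0 13 0",
)

```text
clock: 6.47
position: [0.504, -0.0118, 0.0926]
tool_rot: [3.141, 0.0, 1.576]
force: [-0.6, -0.4, -0.0]
grip_width: 0.0
```

```bash
python3 - <<'E'
from fit import *
f=bot.grab_frame("top");p=fit(f,.0);print(p,f["shot"])
save(f,"top2");c=[int(v) for v in proj(f,T(p,.15,0,.012))]
im=f["frame"][c[1]-60:c[1]+90,c[0]-90:c[0]+110,::-1];cv2.imwrite("pics/crop2.png",cv2.resize(im,None,fx=4,fy=4,interpolation=cv2.INTER_CUBIC));print(c)
for l in("level_top","bubble_mid"):print(l,[(x["conf"],x["at"]) for x in bot.pinpoint(f,l)[:2]])
g=bot.grab_frame("side")
for l in("level_top","bubble_mid"):print(l,[(x["conf"],x["at"]) for x in bot.pinpoint(g,l)[:2]])
E
```

```text
knob_top [345.6 245.9] [346.1253 246.5426]
level_top [284.5 212.4] [283.9129 210.7312]
n 2286 planar med abs 0.0014744152423478182
[0.7426 0.0544 0.1016 0.112 ] 7
[296, 220]
level_top [(0.64, [284.5, 212.4])]
bubble_mid []
level_top [(0.56, [316.2, 192.9])]
bubble_mid []
```

View pics/crop2.png

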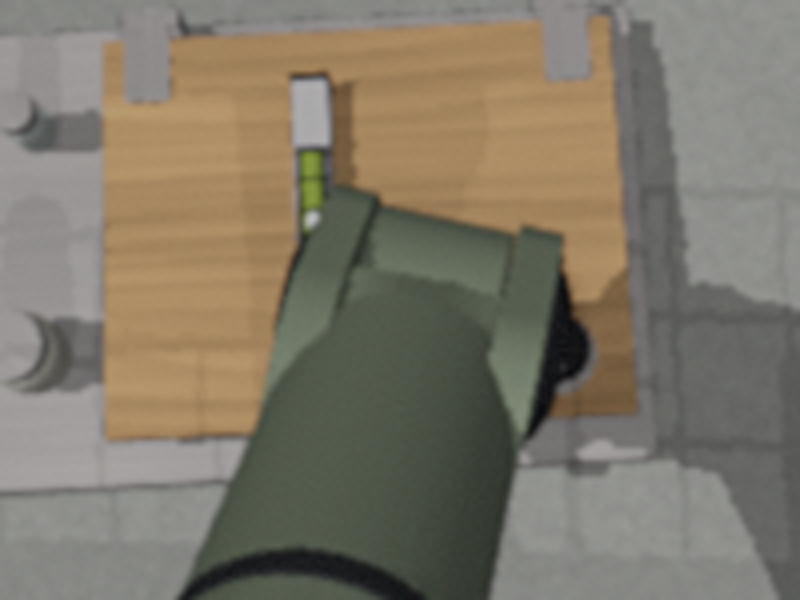

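The bubble, at about (312,218) in the crop, lies towards the front, so the front is too high, or the foot is not yet bearing. I push on gently.

Request:
move_arm(
  moves="0 0 1 0; 0 0 2 0; 0 0 3 0; 0 0 4 0; 0 0 4 0; 0 0 5 0; 0 0 5 0; 0 0 6 0; 0 0 6 0; 0 0 6 0",
)

```text
clock: 7.8
position: [0.5039, -0.0118, 0.0866]
tool_rot: [3.142, 0.0, 1.576]
force: [0.2, -0.2, 0.4]
grip_width: -0.0001
```

Request:
move_arm(
  moves="0 0 1 0; 0 0 2 0; 0 0 3 0; 0 0 4 0; 0 0 5 0; 0 0 6 0; 0 0 6 0; 0 0 6 0; 0 0 6 0; 0 0 6 0",
)

```text
clock: 8.63
position: [0.504, -0.0118, 0.0806]
tool_rot: [3.141, 0.0, 1.576]
force: [-0.1, 0.0, -0.5]
grip_width: -0.0001
```

```bash
python3 - <<'E'
from fit import *
g=bot.grab_frame("side");save(g,"side3")
im=g["frame"][140:300,220:430,::-1];cv2.imwrite("pics/c3.png",cv2.resize(im,None,fx=3.8,fy=3.7,interpolation=cv2.INTER_CUBIC))
print(bot.observe()["force"])
f=bot.grab_frame("top")
for px in [(275,240),(275,200),(330,200),(310,190),(350,225),(330,190),(352,255),(340,275),(280,280)]: print(px,w(f,px))
E
```

```text
[-0.2803 -0.3549  0.0141]
(275, 240) [0.5031 0.0535 0.4588]
(275, 200) [0.651  0.1002 0.099 ]
(330, 200) [ 0.655  -0.0451  0.1009]
(310, 190) [0.6811 0.0087 0.0981]
(350, 225) [ 0.5893 -0.0992  0.1042]
(330, 190) [ 0.6824 -0.0443  0.0994]
(352, 255) [ 0.5102 -0.1057  0.1112]
(340, 275) [ 0.4606 -0.0784  0.0439]
(280, 280) [0.428  0.0235 0.6364]
```

View pics/c3.png

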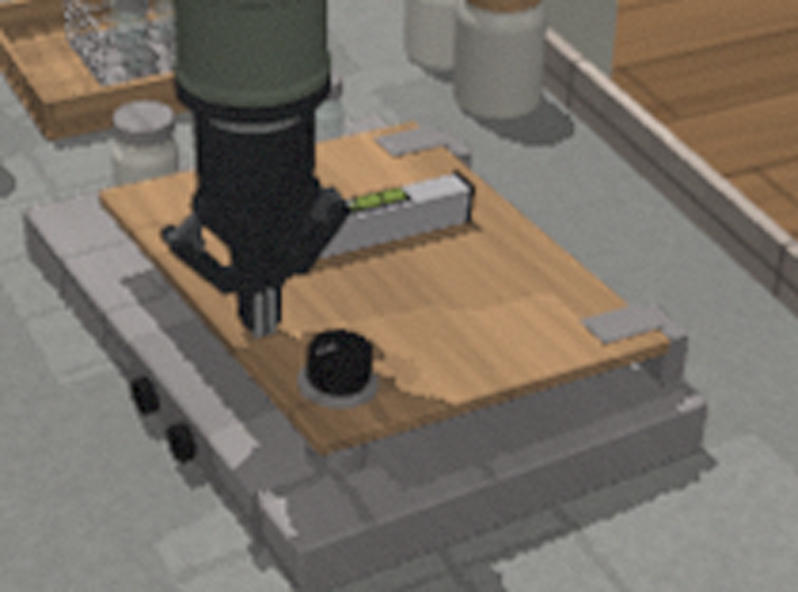

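```bash
python3 - <<'E'
from fit import *
g=bot.grab_frame("side");s=bot.observe()
cr=lambda q:((q-[220,140])*[3.8,3.7]).round()
print("tcp",cr(proj(g,s["position"])),s["position"],s["joint_efforts"])
for dz in(.02,.03,.04): print(dz,cr(proj(g,s["position"]+[0,0,dz])))
# finger tip pixels in crop (262,330),(262,315)
for c in [(262,330),(262,312),(250,310),(230,335),(215,320),(262,345),(300,360),(340,345)]:
    px=(c[0]/3.8+220,c[1]/3.7+140);print(c,w(g,px,0))
E
```

```text
tcp [256. 361.] [ 0.5039 -0.0118  0.0806] [  0.0009 -77.2366   9.4119 -23.9195   0.0123  -0.0001  -0.0003]
0.02 [256. 338.]
0.03 [255. 326.]
0.04 [255. 314.]
(262, 330) [ 0.5031 -0.0253  0.1169]
(262, 312) [ 0.5027 -0.027   0.1331]
(250, 310) [ 0.4969 -0.0205  0.1322]
(230, 335) [ 0.4842 -0.0156  0.1119]
(215, 320) [0.4835 0.0096 0.1078]
(262, 345) [ 0.5014 -0.0288  0.1071]
(300, 360) [ 0.5172 -0.055   0.1077]
(340, 345) [ 0.5312 -0.0868  0.1377]
```

```bash
python3 - <<'E'
from fit import *
g=bot.grab_frame("side")
print(proj(g,[.5879,-.0042,.3327]),proj(g,[.5879,-.0042,.3627]))
im=cv2.imread("pics/side1.png")
print(im[108:140:2,318].tolist())
f=bot.grab_frame("top")
for l in PT:
  for x in bot.pinpoint(f,l)[:1]:print(l,x)
E
```

```text
[317.1869 140.9745] [317.3415 129.179 ]
[[36, 34, 34], [31, 25, 25], [30, 28, 28], [38, 38, 36], [62, 64, 61], [77, 76, 76], [76, 78, 79], [83, 83, 83], [82, 83, 83], [79, 81, 79], [80, 82, 81], [102, 105, 104], [134, 140, 138], [143, 145, 145], [143, 146, 146], [140, 145, 144]]
cover_hinge {'at': [295.6, 163.4], 'conf': 0.7}
knob_top {'at': [346.9, 247.4], 'conf': 0.49}
level_top {'at': [283.4, 210.6], 'conf': 0.79}
```

The visible fingertip sits about 28–30 mm above the reported TCP in both pictures. The fit agrees with this, so the cover is still at about 0.065 rad and not on its foot yet. I keep lowering.

Request:
move_arm(
  moves="0 0 2 0; 0 0 3 0; 0 0 5 0; 0 0 6 0; 0 0 8 0; 0 0 9 0; 0 0 10 0; 0 0 10 0; 0 0 10 0; 0 0 10 0",
)

```text
clock: 9.92
position: [0.5038, -0.0118, 0.0709]
tool_rot: [-3.141, -0.0, 1.576]
force: [-5.1, 0.2, 13.9]
grip_width: -0.0001
```

Request:
move_arm(
  moves="0 0 -20 0; 5 0 -50 0; 25 8 -90 0; 0 12 -100 0; -25 16 -100 0; -50 20 -100 0; -72 22 -100 0; -72 22 -100 0; -72 22 -100 0; -72 22 -100 0",
  grip=1,
)

```text
clock: 10.75
position: [0.5262, -0.0832, 0.1704]
tool_rot: [-3.141, -0.0, 1.576]
force: [-0.5, 0.7, 0.5]
grip_width: 0.0852
```

```bash
cat > look.py <<'E'
from fit import *
import sys
n=sys.argv[1]
print(bot.observe()["position"],bot.observe()["qpos"])
f=bot.grab_frame("top");p=fit(f,.0,[.748,.054,.085,.02]);print(p);q=np.array(p)
print("knob",T(p,*PT["knob_top"]))
for l in("knob_top","level_top","bubble_mid"):
    for x in bot.pinpoint(f,l)[:1]: print(l,x, atz(f,x["at"],T(p,*PT[l])[2]) if l in PT else "")
c=[int(v) for v in proj(f,T(p,.13,.03,.042))]
a=cv2.resize(f["frame"][c[1]-30:c[1]+30,c[0]-20:c[0]+20,::-1],None,fx=10,fy=10,interpolation=cv2.INTER_CUBIC)
g=bot.grab_frame("side");save(g,"s"+n)
for l in("knob_top","level_top","bubble_mid"):
    for x in bot.pinpoint(g,l)[:1]: print("side",l,x)
b=cv2.resize(g["frame"][145:295,250:350,::-1],None,fx=4,fy=4,interpolation=cv2.INTER_CUBIC)
cv2.imwrite(f"pics/l{n}.png",np.hstack([a,b])[:600]) if a.shape[0]==b.shape[0] else None
print(c,bot.observe()["clock"])
E
python3 look.py 4
```

```text
[ 0.5262 -0.0832  0.1704] [-0.27    0.4478  0.426   1.8934 -0.2407  0.8508  0.284 ]
cover_hinge [296.8 165. ] [296.6899 164.8738]
cover_front [298.1 262.9] [298.3807 265.7167]
level_top [285.1 211.3] [284.9285 208.7773]
n 2260 planar med abs 0.0014694411736722907
[0.7533 0.0478 0.0576 0.0257]
knob [ 0.5268 -0.0855  0.132 ]
level_top {'at': [285.1, 211.3], 'conf': 0.71} [0.6164 0.0696 0.1273]
bubble_mid {'at': [445.4, 209.6], 'conf': 0.69} 
side knob_top {'at': [307.6, 233.9], 'conf': 0.65}
side level_top {'at': [314.2, 195.5], 'conf': 0.55}
side bubble_mid {'at': [271.4, 225.4], 'conf': 0.41}
[284, 208] 11.35
```

View pics/l4.png

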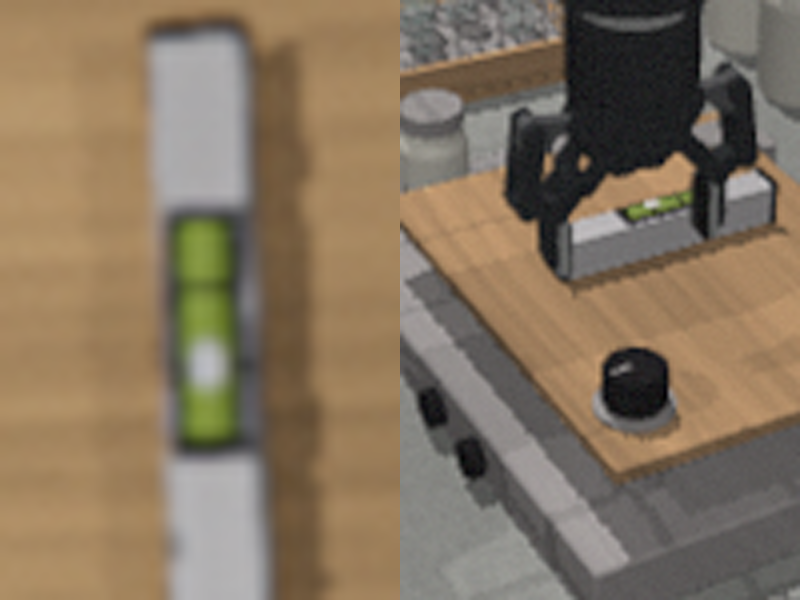

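Vial rows 210–450 are centred at about row 328, and the bubble is at about row 365. That puts it roughly 10 mm frontwards and calls for about 1.15 rad counterclockwise. Next I locate the knob and the fingertip height from depth.

```bash
cat > bub.py <<'E'
from fit import *
def bub(f,c=None,dbg=False):
    if c is None: c=[int(v) for v in proj(f,T([.7515,.049,.068,.0],.13,.03,.042))]
    S=8;im=cv2.resize(f["frame"][c[1]-35:c[1]+35,c[0]-15:c[0]+15],None,fx=S,fy=S,interpolation=cv2.INTER_CUBIC)
    hsv=cv2.cvtColor(im,cv2.COLOR_RGB2HSV).astype(int)
    g=(abs(hsv[...,0]-37)<12)&(hsv[...,1]>120)
    rr,cc=np.nonzero(g);v0,v1=np.percentile(rr,[.5,99.5]);mc=int(np.median(cc))
    b=(hsv[...,1]<90)&(hsv[...,2]>150);b[:int(v0)]=0;b[int(v1)+1:]=0;b[:,:mc-15]=0;b[:,mc+16:]=0
    br=np.nonzero(b)[0]
    prof=im[int(v0):int(v1),mc-8:mc+9].astype(float).mean((1,2))
    mid=(v0+v1)/2; out=(mid-br.mean())/(v1-v0)*66 if br.size else None
    print("vial rows",v0,v1,"bubble",br.mean() if br.size else None,"len mm",np.ptp(br)/(v1-v0)*66 if br.size else 0,"off mm (neg=front)",out)
    if dbg: print(prof[::4].round())
    return out
if __name__=="__main__":
    bub(bot.grab_frame("top"),dbg=True)
E
python3 - <<'E'
from bub import *
f=bot.grab_frame("top");bub(f,dbg=True)
g=bot.grab_frame("side")
for x in bot.pinpoint(g,"knob_top")[:1]: print(x,atz(g,x["at"],.131))
z=g["z_map"];pts=[]
for r in range(150,235):
    for c in range(270,350):
        if z[r,c]>0 and g["frame"][r,c].max()<70:
            q=w(g,(c,r),0)
            if q[2]>.14 and abs(q[0]-.526)<.08 and abs(q[1]+.083)<.06: pts.append(q)
pts=np.array(pts);print(len(pts),np.percentile(pts[:,2],[0,1,3,10]));lo=pts[pts[:,2]<pts[:,2].min()+.008];print(lo[::max(1,len(lo)//8)])
pts=[]
for r in range(220,260):
    for c in range(290,325):
        q=w(g,(c,r),0)
        if q is not None and abs(q[2]-.131)<.005: pts.append(q)
pts=np.array(pts);print("knobtop px",len(pts),pts.mean(0),pts.min(0),pts.max(0))
E
```

```text
vial rows 202.0 378.0 bubble 315.2333664349553 len mm 17.25 off mm (neg=front) -9.462512413108243
[ 89.  99. 107. 112. 111. 111. 111. 111. 112. 112. 110. 100.  88.  87.
  96. 105. 110. 114. 114. 113. 111. 115. 121. 137. 152. 168. 175. 182.
 183. 183. 182. 173. 163. 146. 132. 119. 114. 111. 114. 115. 114. 105.
  94.  72.]
{'at': [308.7, 237.0], 'conf': 0.64} [ 0.527  -0.0916  0.131 ]
1937 [0.2134 0.2216 0.2332 0.2617]
[[ 0.5695 -0.0788  0.2181]
 [ 0.5699 -0.0781  0.2148]
 [ 0.5703 -0.0828  0.2147]
 [ 0.5673 -0.094   0.2195]
 [ 0.5711 -0.097   0.2203]
 [ 0.571  -0.0973  0.2177]
 [ 0.4761 -0.0892  0.2169]
 [ 0.4842 -0.0934  0.2145]
 [ 0.4812 -0.0947  0.2134]]
knobtop px 146 [ 0.5261 -0.0897  0.13  ] [ 0.5065 -0.1097  0.1263] [ 0.5468 -0.0659  0.1344]
```

Request:
move_arm(
  moves="-3 1 10 0; -6 1 30 0; -6 1 50 0; -6 1 65 0; -6 1 78 0; -6 1 88 0; -6 1 95 0; -6 1 99 0; -6 1 101 0; -6 1 101 0",
)

```text
clock: 12.33
position: [0.5274, -0.0898, 0.0695]
tool_rot: [3.142, 0.0, 1.576]
force: [-0.1, 0.5, 0.1]
grip_width: 0.0852
```

Request:
move_arm(
  moves="0 0 0 0; 0 0 0 0; 0 0 0 0; 0 0 0 0; 0 0 0 0; 0 0 0 0; 0 0 0 0; 0 0 0 0; 0 0 0 0; 0 0 0 0",
  grip=0,
  grip_force=70,
)

```text
clock: 13.17
position: [0.5267, -0.0897, 0.0701]
tool_rot: [-3.141, -0.0, 1.576]
force: [-5.7, 1.0, 11.7]
grip_width: 0.0386
```

Request:
move_arm(
  moves="0 0 0 -0.12; 0 0 0 -0.24; 0 0 1 -0.36; 0 0 2 -0.48; 0 0 2 -0.6; 0 0 3 -0.72; 0 0 4 -0.84; 0 0 4 -0.96; 0 0 5 -1.08; 0 0 5 -1.15",
)

```text
clock: 14.0
position: [0.5293, -0.0875, 0.0652]
tool_rot: [3.138, 0.003, 2.734]
force: [9.1, 13.5, -1.0]
grip_width: 0.0385
```

```bash
python3 - <<'E'
from bub import *
s=bot.observe();print(s["qpos"],s["force"],s["moment"],s["tool_rot"])
bub(bot.grab_frame("top"),dbg=True)
E
```

```text
[ 0.0382  0.576   0.0228  1.9491 -0.0258  0.6131  1.2415] [ 9.0728 13.5225 -0.9916] [ 3.4779 -1.8912 -0.2994] [3.1381 0.0026 2.7339]
vial rows 207.0 382.0 bubble 301.8861788617886 len mm 14.708571428571428 off mm (neg=front) -2.785644599303132
[ 85. 102. 112. 117. 120. 120. 120. 120. 121. 122. 121. 118. 108. 100.
 102. 110. 115. 120. 128. 139. 154. 167. 177. 182. 187. 188. 188. 181.
 160. 136. 118. 112. 113. 119. 122. 123. 124. 123. 124. 124. 125. 120.
 102.  82.]
```

Request:
move_arm(
  moves="0 0 1 0; 0 0 2 0; 0 0 2 0; 0 0 2 0; 0 0 2 0; 0 0 2 0; 0 0 2 0; 0 0 2 0; 0 0 2 0; 0 0 2 0",
)

```text
clock: 14.88
position: [0.5293, -0.0875, 0.0641]
tool_rot: [3.138, 0.003, 2.728]
force: [0.4, 13.1, 21.5]
grip_width: 0.0383
```

```bash
python3 - <<'E'
from bub import *
s=bot.observe();print(s["force"],s["moment"],s["clock"])
f=bot.grab_frame("top");bub(f)
c=[int(v) for v in proj(f,T([.7515,.049,.068,.0],.13,.03,.042))]
cv2.imwrite("pics/b5.png",cv2.resize(f["frame"][c[1]-35:c[1]+35,c[0]-15:c[0]+15,::-1],None,fx=8,fy=8,interpolation=cv2.INTER_CUBIC))
E
```

```text
[ 0.353  13.1305 21.516 ] [ 3.3837 -0.3452  0.3441] 14.8833
vial rows 208.0 382.4200000000001 bubble 291.8141831238779 len mm 17.027863777089777 off mm (neg=front) 1.2849668261900025
```

View pics/b5.png

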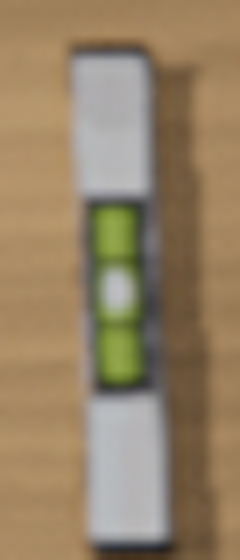

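The bubble now sits between both lines (rows 262 and 325, bubble 292). Next I release the knob and go to the level's front flat.

Request:
move_arm(
  moves="0 0 -3 0; 0 0 -3 0; 0 0 -3 0; 0 0 -3 0; 0 0 -20 0; 0 0 -45 0; 0 0 -75 0; 0 0 -90 0; 0 0 -100 0; 0 0 -100 0",
  grip=1,
)

```text
clock: 15.77
position: [0.528, -0.09, 0.1641]
tool_rot: [3.141, 0.002, 2.726]
force: [-0.1, 0.4, 0.0]
grip_width: 0.0856
```

```bash
python3 - <<'E'
from bub import *
s=bot.observe();print(s["force"],s["qpos"],s["clock"])
f=bot.grab_frame("top");bub(f)
c=[int(v) for v in proj(f,T([.7515,.049,.068,.0],.13,.03,.042))]
t=atz(f,(c[0]-15+127/8,c[1]-35+468/8),.124);m=atz(f,(c[0]-15+119/8,c[1]-35+295/8),.124);print(t,m,w(f,proj(f,t)))
g=bot.grab_frame("side")
for x in bot.pinpoint(g,"level_top")[:1]: print(x,atz(g,x["at"],.124))
print(proj(g,t),w(g,proj(g,t),0),shift([t[0],t[1],.16],1.6))
E
```

```text
[-0.0523  0.3842  0.0331] [ 0.0277  0.427   0.0402  1.8801 -0.0224  0.8325  1.234 ] 15.7667
vial rows 208.0 382.0 bubble 291.19176800748363 len mm 17.82758620689655 off mm (neg=front) 1.4445017902648294
[0.5593 0.0656 0.124 ] [0.6154 0.0705 0.124 ] [0.5592 0.0655 0.1251]
{'at': [312.4, 196.2], 'conf': 0.58} [0.6148 0.0776 0.124 ]
[295.2469 203.1445] [0.561  0.0696 0.1211] (array([ 32.9, 155.2,   1.4]), np.float64(1.1257664335838413))
```

Request:
move_arm(
  moves="4 20 0 0; 10 48 0 0; 16 76 0 0; 22 104 0 0; 28 132 0 0; 33 155 0 0; 33 155 15 0; 33 155 30 0; 33 155 45 0; 33 155 56 0",
  grip=0,
)

```text
clock: 16.75
position: [0.5586, 0.0654, 0.1041]
tool_rot: [-3.14, -0.002, 2.726]
force: [0.5, 0.6, -0.4]
grip_width: 0.0002
```

```bash
python3 - <<'E'
from bub import *
s=bot.observe();print(s["force"],s["position"],s["clock"])
g=bot.grab_frame("side");c=g["frame"][160:260,240:380,::-1];cv2.imwrite("pics/s6.png",cv2.resize(c,None,fx=5,fy=5,interpolation=cv2.INTER_CUBIC))
E
```

```text
[ 0.4828  0.6043 -0.4483] [0.5586 0.0654 0.1041] 16.75
```

View pics/s6.png

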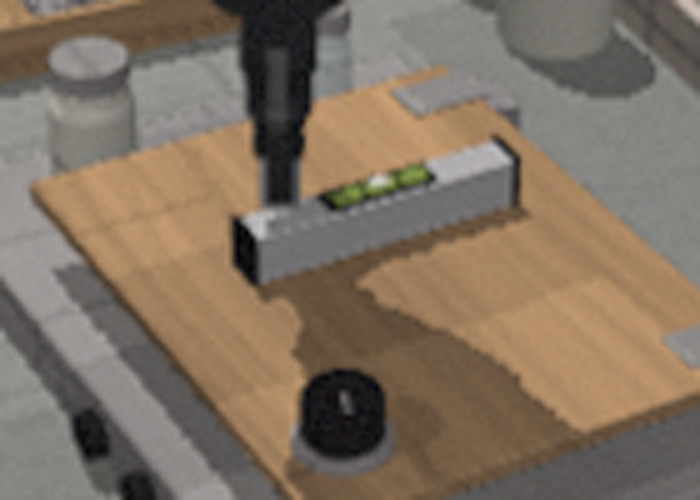

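The fingertips are just above the level's front flat at (280,205), and the bubble looks centred. I press slowly.

Request:
move_arm(
  moves="0 0 2 0; 0 0 4 0; 0 0 5 0; 0 0 6 0; 0 0 7 0; 0 0 8 0; 0 0 9 0; 0 0 9 0; 0 0 9 0; 0 0 9 0",
)

```text
clock: 17.63
position: [0.5597, 0.0654, 0.0977]
tool_rot: [3.142, 0.0, 2.726]
force: [0.0, -0.6, -0.3]
grip_width: -0.0
```

Request:
move_arm(
  moves="0 0 1 0; 0 0 1 0; 0 0 2 0; 0 0 2 0; 0 0 3 0; 0 0 3 0; 0 0 4 0; 0 0 4 0; 0 0 4 0; 0 0 4 0",
)

```text
clock: 18.47
position: [0.5598, 0.0654, 0.0945]
tool_rot: [3.141, 0.0, 2.726]
force: [-6.6, -0.9, 20.3]
grip_width: 0.0
```

Request:
move_arm(
  moves="0 0 -0.5 0; 0 0 -0.5 0; 0 0 -0.5 0; 0 0 -0.5 0; 0 0 -0.5 0; 0 0 -0.5 0; 0 0 -0.5 0; 0 0 -0.5 0; 0 0 -0.5 0; 0 0 -0.5 0",
)

```text
clock: 19.3
position: [0.5597, 0.0654, 0.0947]
tool_rot: [3.141, 0.0, 2.726]
force: [-5.1, -0.2, 13.5]
grip_width: 0.0
```

```bash
python3 - <<'E'
from bub import *
f=bot.grab_frame("top");c=[int(v) for v in proj(f,T([.7515,.049,.068,.0],.13,.03,.042))]
bub(f);g=bot.grab_frame("side")
print(bot.observe()["force"],bot.observe()["clock"])
a=cv2.resize(f["frame"][c[1]-30:c[1]+30,c[0]-15:c[0]+15,::-1],None,fx=10,fy=10,interpolation=cv2.INTER_CUBIC)
b=cv2.resize(g["frame"][175:225,280:345,::-1],(480,600),interpolation=cv2.INTER_CUBIC)
cv2.imwrite("pics/f7.png",np.hstack([a,b]))
E
```

```text
Traceback (most recent call last):
  File "bub.py", line 7, in bub
    rr,cc=np.nonzero(g);v0,v1=np.percentile(rr,[.5,99.5]);mc=int(np.median(cc))
                              ~~~~~~~~~~~~~^^^^^^^^^^^^^^
IndexError: index 0 is out of bounds for axis 0 with size 0
```

Top camera is blocked by the arm, so I use the side one.

```bash
python3 - <<'E'
from bub import *
g=bot.grab_frame("side");print(bot.observe()["force"],bot.observe()["clock"])
b=cv2.resize(g["frame"][180:220,285:345,::-1],None,fx=13,fy=13,interpolation=cv2.INTER_CUBIC)
cv2.imwrite("pics/f7.png",b)
# white bubble / green vial, along vial axis
hsv=cv2.cvtColor(b,cv2.COLOR_BGR2HSV).astype(int)
gm=(abs(hsv[...,0]-37)<12)&(hsv[...,1]>110);P=np.argwhere(gm)[:,::-1].astype(float)
P=P[(P[:,0]>200)&(P[:,0]<560)]
m=P.mean(0);u=np.linalg.svd((P-m)[::7],full_matrices=False)[2][0];u*=np.sign(u[0])
a=(P-m)@u;lo,hi=np.percentile(a,[1,99]);W=np.argwhere((hsv[...,1]<80)&(hsv[...,2]>120))[:,::-1]-m
s=W@u;t=W@[-u[1],u[0]];k=(abs(t)<20)&(s>lo+40)&(s<hi-40)
print("ends",lo,hi,"bubble",s[k].mean(),np.ptp(s[k]),"off mm",(s[k].mean()-(lo+hi)/2)/(hi-lo)*66)
# arm-clear: project predicted ends
for l in("level_top","bubble_mid"):
    for x in bot.pinpoint(g,l)[:1]: print(l,x)
E
```

```text
[-4.3023 -0.0537 13.2273] 19.4
ends -126.29170128409064 129.81071714057734 bubble 10.136543394531756 64.05769677469792 off mm 2.1588407644719863
level_top {'at': [316.9, 197.6], 'conf': 0.77}
bubble_mid {'at': [305.1, 179.5], 'conf': 0.23}
```

View pics/f7.png

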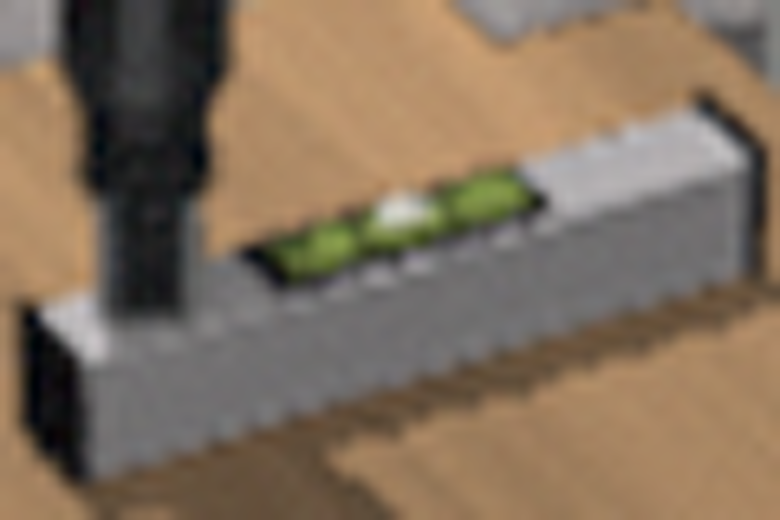

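```bash
python3 -c "
from workcell import bot
print(bot.observe()['force']);print(bot.job_done())"
```

```text
[-5.3233836  -0.60586523 13.0304615 ]
the job is handed in; nothing more can be done
None
```

I lowered the cover onto its foot and turned the knob about 1.15 rad counterclockwise, keeping the cover pressed down after it. I handed the job in at about 19.5 s, with the closed fingers still pressing on the front flat of the spirit level; no verdict was given.

- **Push:** the last reading was about 13 N down and 5 N sideways, steady over the last readings.
- **Bubble:** against its two lines it sat 0.5 to 1 mm towards the hinge. The estimates from the vial's ends disagreed a little, at +1.3 to +1.4 mm (top view, before the final press) and +2.2 mm (side view, while pressing). All are within the 3 mm limit.
- **Failed check:** in the final pose the arm hid the level from the top camera, so the last bubble check used the side view only. The network's own bubble finding was unreliable throughout, so I used colour segmentation instead.
- **Fingertip height:** the real fingertips sat about 30 mm above the reported tool point, in both the pictures and the contact forces. I corrected for this during the job.
- **Kitchen things:** I did not measure them again at the end. The arm stayed well clear of them.

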